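Put the stir bars away by length and shut the tray

TASK

Put the three loose stir bars from the black mat away in the storage tray: lay each one down gently, without dropping or throwing it, flat and lengthwise in the row that already holds a bar of the same length, leaving the stored bars in their rows. When all three are in, slide the clear cover fully shut by its knob and let go. Leave the beaker and the bottle alone.

Things in the scene. Friction and masses are not known exactly. Their poses are not given: they have to be found in the camera images.
- tray: Fixed grey tray left or right of the robot's x axis, 183 mm long (x) by 200 wide (y); origin: centre of its underside, +x away from the robot (yaw within 0.2 rad). Floor 4 mm thick; two ribs 4 mm wide, tops 10 mm above the bench, part it into three rows along x, each 60 mm wide, 175 long. Side walls 24 mm, end walls 22 mm high. Side runners for the open cover go on 195 mm beyond its far end.
- cover (a joint): The tray's clear flat sliding cover (183 x 206 x 3 mm, underside 24.5 mm above the bench, aluminium edge strips 5 mm high): m, 0 = fully shut over the tray (there is a stop), positive = slid open along the tray's +x, at most 0.19. It starts open by 0.173 to 0.188 and stays where it is left; about 2 N moves it.
- cover_knob (a point): Centre of the upright aluminium knob on the cover, diameter 22 mm, 28 mm tall; this point is 14 mm above the cover's top face and half-way up the knob, 41.5 mm above the bench. It is on the tray's centre line (tray y = 0) at tray x = -70 mm + cover opening.
- row_a (a point): Centre of the floor of tray row a (at tray x = 0, y = +64 mm, 4 mm above the bench); its x axis runs along the row. Which length belongs to this row is shown only by the stored bar lying in it.
- row_b (a point): Centre of the floor of tray row b (at tray x = 0, y = +0 mm, 4 mm above the bench); its x axis runs along the row. Which length belongs to this row is shown only by the stored bar lying in it.
- row_c (a point): Centre of the floor of tray row c (at tray x = 0, y = -64 mm, 4 mm above the bench); its x axis runs along the row. Which length belongs to this row is shown only by the stored bar lying in it.
- short_loose_c (a point): Centre of the loose short stir bar: white eight-sided bar, 30 mm long along its x axis, 12 mm across flats, about 14 g, lying flat on the 3 mm black rubber mat on the other side of the robot's x axis from the tray (centre 9 mm above the bench). May lie on any of its eight sides once handled.
- short_stored_c (a point): Centre of the stored short stir bar, 30 mm long along its x axis, 12 mm across flats, lying loose along its row in the far half of the tray (centre about 40 mm beyond the tray's centre, 10 mm above the bench). It marks the row for this length; the near half of every row is empty.
- middle_loose_c (a point): Centre of the loose middle stir bar: white eight-sided bar, 45 mm long along its x axis, 12 mm across flats, about 21 g, lying flat on the 3 mm black rubber mat on the other side of the robot's x axis from the tray (centre 9 mm above the bench). May lie on any of its eight sides once handled.
- middle_stored_c (a point): Centre of the stored middle stir bar, 45 mm long along its x axis, 12 mm across flats, lying loose along its row in the far half of the tray (centre about 40 mm beyond the tray's centre, 10 mm above the bench). It marks the row for this length; the near half of every row is empty.
- long_loose_c (a point): Centre of the loose long stir bar: white eight-sided bar, 60 mm long along its x axis, 12 mm across flats, about 28 g, lying flat on the 3 mm black rubber mat on the other side of the robot's x axis from the tray (centre 9 mm above the bench). May lie on any of its eight sides once handled.
- long_stored_c (a point): Centre of the stored long stir bar, 60 mm long along its x axis, 12 mm across flats, lying loose along its row in the far half of the tray (centre about 40 mm beyond the tray's centre, 10 mm above the bench). It marks the row for this length; the near half of every row is empty.
- beaker: Bystander: empty glass beaker, 72 mm wide, 90 mm tall, origin at its underside, to the left of the work.
- bottle: Bystander: glass bottle with a white cap, 66 mm wide, 150 mm tall, origin at its underside, to the right of the work.
- short_loose: The loose short bar as a body; origin on its underside as first laid (see the point for its centre).
- middle_loose: The loose middle bar as a body; origin on its underside as first laid (see the point for its centre).
- long_loose: The loose long bar as a body; origin on its underside as first laid (see the point for its centre).

How it is judged:
By the outcome, as a careful person would: the job done as asked, in the order asked, and still so for the second after the job is handed in, with the robot touching nothing.
It also fails if it takes over 72 s, if anything falls off the work surface, if the arm or the gripper's body presses on something with over 40 N, if the wrist force passes 120 N, or if a joint passes its speed limit or range.

ROBOT

A 6-joint arm with a two-finger parallel gripper is mounted at the origin on the work surface. World frame = base frame: x ahead of the robot, y to its left, z up, the work surface at z = 0. Lengths are in m, angles in rad, forces in N, time in s.
With the tool pointing down it reaches from about 0.35 to 0.775 m from the base axis. Payload 5.5 kg.
Tool frame: the origin (TCP) lies midway between the tips of the shut fingers; the grasp point (between the pads) lies 19 mm behind it; z points along the fingers, y is the line along which they close (so a half turn about z gives the same grasp; the last joint's range is limited). The gripper opens to 85 mm and grips with 20 to 120 N. Pads are 22 mm wide; open, the fingers measure 114 mm over their backs; the gripper's body (76 mm by 85 mm) begins 54 mm behind the grasp point. The pads swing forward as they close: fully open they stand 13 mm farther back than shut.
Start: joints at [-1.477, 0.313, 0.046, 1.304, 0, 1.431], TCP at [0.133, -0.559, 0.231] pointing down, gripper open.
Joint ranges: [-2.76, 2.76], [-0.86, 1.69], [-1.03, 1.26], [-2.2, 2.34], [-1.47, 1.5], [-3.14, 3.14]. Speed limits (rad/s): [2.57, 2.57, 3.14, 3.14, 3.14, 3.14].

INTERFACE

Orientations are given as a unit quaternion [w, x, y, z].
In Python, from workcell import telemetry, imaging, env gives the robot as it stands. The module is installed in compiled form; this text tells all that it offers.
- The arm moves only by the tool step_arm, never from a script. Its argument "moves" is a list of rows, each a list of 3 entries, a list of its own where there are three numbers: the shift along the tool's x, y, z in mm, then the turn, a rotation vector about the tool's x, y, z in rad, then the finger opening in mm, from 0 to 85.4. A call has 1 to 8 rows; each row is the pose to reach, as a shift and turn from the pose commanded when the call began, along the tool's axes at that moment; what a row does not reach only later rows make up. A row lasts 1/12 s, in which the tool goes at most 41.7 mm and 7.16 degrees, less where a joint would pass 70% of its speed; a pose out of reach is approached as far as the arm can. A call with a gripper value outside its range is refused whole. The fingers move at their own pace and stop on an object; "grip_force" is the grip in N (left out, the last holds). Time passes only in rows, so rows that repeat a pose let the fingers close. It gives the time, the measured TCP pose, the force, the opening and the grip force at its end, in the units of the state.
- telemetry.get_state(): the state, without advancing time (a new reading comes with each control period).
- imaging.read_camera(name): name is "scene" or "side" or "wrist"; returns the picture (400x640x3 uint8, red, green, blue); there is no depth.
- imaging.camera_params(name): a dict with "camera_matrix" (3x3 intrinsics, pixels), "D" ([k1, k2, p1, p2, k3] as OpenCV has them; the pictures are not rectified), "pose" (4x4, takes a point from camera to world coordinates). Camera axes: x right, y up, looking along -z (the intrinsics and any distortion apply to the point x, -y, -z); pixel columns grow to the right and rows downward; lengths in m; the calibration is good to about 2 mm. A picture is of the moment at which its call begins: read the wrist's pose just before it. camera_params takes no time and is no camera call; for the wrist camera it gives the pose at the moment of the call.
- env.hand_in(): hands the job in; it is judged then, once.
The state is a dict: "clock": time; "joint_pos": joint angles; "qvel": joint speeds; "tau": joint torques, N m; "tcp_pos": TCP position; "orientation": TCP orientation; "wrist_force": force on the tool from outside, world axes, zero at the start; "ft_torque": the same for the moment, N m; "finger_gap": finger opening in m; "grip_force": force on a finger pad.
Only numpy, scipy, OpenCV 4.12 (cv2) and the standard library are available. Lean on these libraries where they do the work, as an engineer would, in place of code of your own. Each camera call takes 0.05 s, during which the arm holds its last target. There are 200 camera calls.

## Working session

There is one attempt and no reset: what is moved stays moved. The work goes in short steps, Python scripts to look and compute and a tool call to move; the robot and the scene stay as the last step left them, time stands still between calls to the robot, and variables do not carry over. Pictures are saved under pics/ and viewed, at most 10 in all, crops included, and the job is handed in when it is done.

Besides the shell and the picture viewer there is one more tool, called after ">>>" by a JSON object that holds its "name" and its "arguments". step_arm: Moves the arm, as the interface text tells. Its arguments: {"type":"object","properties":{"moves":{"type":"array"},"grip_force":{"type":"number"}},"required":["moves"]}

```bash
mkdir -p pics; cat > h.py <<'E'
import numpy as np, cv2
from workcell import telemetry, imaging, env
from scipy.spatial.transform import Rotation as R
def cap(n):
    p=imaging.camera_params(n); return imaging.read_camera(n),p
def ray(p,uv,z):
    uv=np.array(uv,float).reshape(-1,1,2)
    n=cv2.undistortPoints(uv,np.array(p["camera_matrix"]),np.array(p["D"],float)).reshape(-1,2)
    T=np.array(p["pose"]); d=np.c_[n[:,0],-n[:,1],-np.ones(len(n))]@T[:3,:3].T
    o=T[:3,3]; return o+d*((z-o[2])/d[:,2])[:,None]
def save(n,im): cv2.imwrite("pics/"+n+".png",cv2.cvtColor(im,cv2.COLOR_RGB2BGR))
def totool(xyz):
    s=telemetry.get_state(); q=s["orientation"]; r=R.from_quat([q[1],q[2],q[3],q[0]])
    return r.inv().apply(np.array(xyz)-s["tcp_pos"])*1000
E
python3 - <<'E'
from h import *
a=[cap(n) for n in("scene","side","wrist")]
for n,(im,p) in zip(("scene","side","wrist"),a): save(n+"0",im); print(n,np.round(p["pose"],3).tolist(),p["camera_matrix"][0][0])
s=telemetry.get_state(); print(s["clock"],s["tcp_pos"],s["orientation"],s["finger_gap"])
E
```

```text
scene [[-0.31, -0.721, 0.62, 1.218], [0.951, -0.224, 0.215, 0.228], [-0.016, 0.656, 0.755, 0.92], [0.0, 0.0, 0.0, 1.0]] 426.63031031298
side [[-0.854, 0.355, -0.38, -0.014], [-0.52, -0.602, 0.606, 0.868], [-0.013, 0.715, 0.699, 1.049], [0.0, 0.0, 0.0, 1.0]] 479.45238596425406
wrist [[0.232, 0.939, 0.254, 0.198], [-0.973, 0.224, 0.058, -0.545], [-0.002, -0.26, 0.966, 0.373], [0.0, 0.0, 0.0, 1.0]] 304.4086260375794
0.15 [ 0.13318704 -0.55897893  0.23063789] [-6.67241299e-04  9.93171677e-01  1.16660078e-01  2.13129309e-05] 0.08544772089708896
```

View pics/scene0.png

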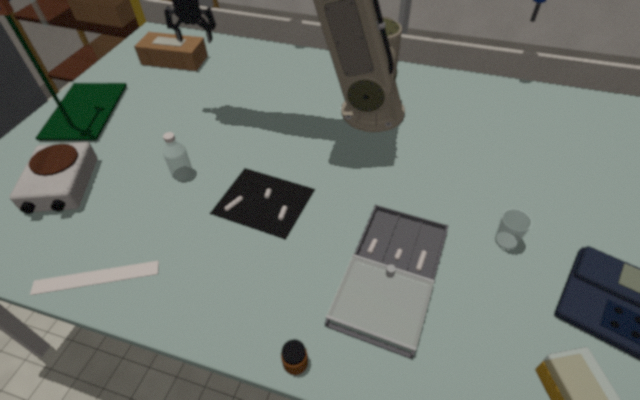

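View pics/side0.png

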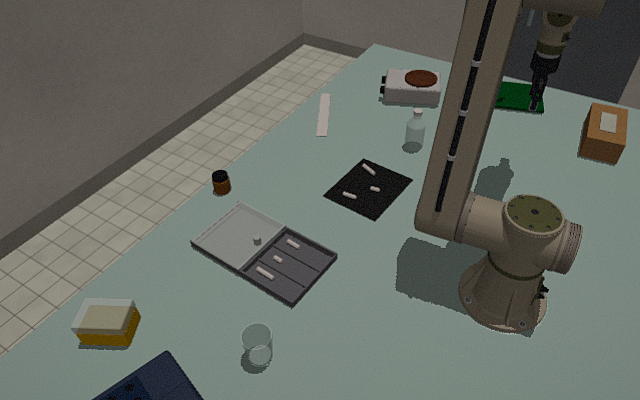

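View pics/wrist0.png

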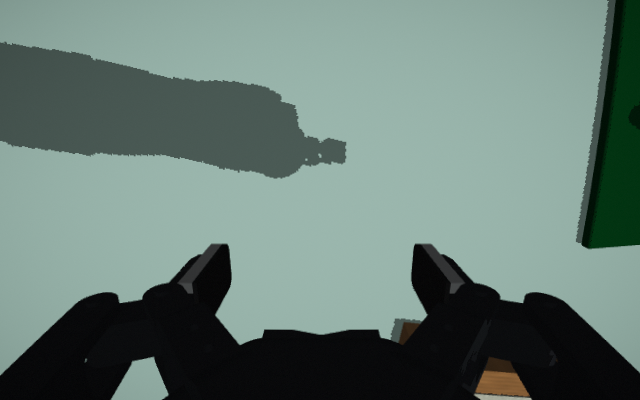

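The scene view shows the loose bars at about (234,202), (268,193) and (283,212). The stored bars are at (373,245), (398,254) and (421,260), and the knob is at (390,270). The side view agrees, and the wrist view shows only the bare bench. Next I'll measure these.

```bash
cat > m.py <<'E'
from h import *
def bars(im,p,z,box,thr=140,amin=15):
    x0,y0,x1,y1=box; g=im.min(2); m=np.zeros_like(g); m[y0:y1,x0:x1]=(g[y0:y1,x0:x1]>thr)
    n,l,st,c=cv2.connectedComponentsWithStats(m)
    out=[]
    for i in range(1,n):
        if st[i,4]<amin: continue
        ys,xs=np.nonzero(l==i); w=ray(p,np.c_[xs,ys],z)[:,:2]
        mu=w.mean(0); e,v=np.linalg.eigh(np.cov((w-mu).T)); a=v[:,1]; L=np.ptp((w-mu)@a)
        out.append((c[i].round(1).tolist(),mu.round(4).tolist(),round(float(np.arctan2(a[1],a[0])%np.pi),3),round(float(L),4),st[i,4]))
    return out
E
python3 - <<'E'
from m import *
im=cv2.cvtColor(cv2.imread("pics/scene0.png"),cv2.COLOR_BGR2RGB); p=imaging.camera_params("scene")
im2=cv2.cvtColor(cv2.imread("pics/side0.png"),cv2.COLOR_BGR2RGB); p2=imaging.camera_params("side")
for b in bars(im,p,.011,(215,180,300,225)): print("sc loose",b)
for b in bars(im2,p2,.011,(335,160,400,205)): print("sd loose",b)
for b in bars(im,p,.012,(365,235,430,272)): print("sc stor",b)
for b in bars(im2,p2,.012,(250,235,305,285)): print("sd stor",b)
# tray open end corners (top): scene near-robot corners
print(ray(p,[[376,208],[447,223]],.023).round(3), ray(p2,[[336,257],[293,303]],.023).round(3))
print("knob",ray(p,[[390,265]],.0555).round(3),ray(p2,[[257,237]],.0555).round(3))
print("bottle",ray(p,[[182,174]],0.),"beaker",ray(p,[[510,240]],0.),"mat",ray(p,[[247,170],[315,189],[286,237],[212,212]],.003).round(3))
c=np.hstack([im[170:240,205:320].repeat(4,0).repeat(4,1)[:280,:400],im[205:275,350:450].repeat(4,0).repeat(4,1)]); save("crop",c)
E
```

```text
sc loose ([220.5, 187.1], [0.4956, -0.3359], 0.151, 0.0875, np.int32(174))
sc loose ([232.3, 202.8], [0.5415, -0.2752], 2.732, 0.0448, np.int32(24))
sc loose ([282.1, 211.6], [0.5298, -0.1281], 0.094, 0.0339, np.int32(26))
sc loose ([221.2, 222.3], [0.615, -0.2733], 1.632, 0.0565, np.int32(63))
sd loose ([368.3, 167.9], [0.5441, -0.277], 2.752, 0.0515, np.int32(15))
sc stor ([372.1, 244.7], [0.5658, 0.1377], 3.018, 0.0393, np.int32(39))
sc stor ([398.0, 252.8], [0.5709, 0.2067], 3.006, 0.0238, np.int32(24))
sc stor ([421.0, 259.2], [0.5725, 0.2656], 3.046, 0.0529, np.int32(62))
sc stor ([372.6, 268.6], [0.6364, 0.1559], 1.684, 0.0488, np.int32(104))
sc stor ([390.5, 267.7], [0.6206, 0.1976], 1.566, 0.0184, np.int32(36))
sd stor ([293.1, 242.6], [0.5711, 0.1357], 3.026, 0.0359, np.int32(17))
sd stor ([264.9, 271.8], [0.5769, 0.2637], 3.049, 0.0522, np.int32(32))
[[0.45  0.12  0.023]
 [0.445 0.312 0.023]] [[0.431 0.127 0.023]
 [0.448 0.315 0.023]]
knob [[0.642 0.196 0.055]] [[0.646 0.201 0.055]]
bottle [[ 4.72289891e-01 -4.80847908e-01  1.11022302e-16]] beaker [[ 4.34196118e-01  4.77958378e-01 -1.11022302e-16]] mat [[ 0.4   -0.296  0.003]
 [ 0.414 -0.07   0.003]
 [ 0.603 -0.088  0.003]
 [ 0.584 -0.319  0.003]]
```

View pics/crop.png

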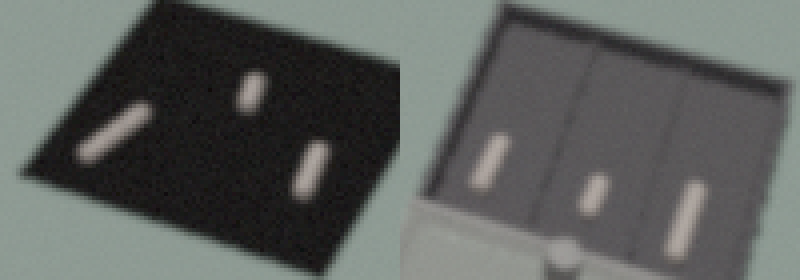

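The crop shows the stored bars as row c (left) middle, row b short and row a (right) long. The loose long bar is on the left at about (232,203), the short one at (268,193) and the middle one at (283,212). Next I move above the mat, with a half turn so joint 6 stays in range.

>>> {"name": "step_arm", "arguments": {"moves": [[[52,-35,-5],[0,0,-0.12],85],[[104,-70,-10],[0,0,-0.24],85],[[155,-105,-15],[0,0,-0.36],85],[[207,-140,-20],[0,0,-0.48],85],[[207,-140,-20],[0,0,-0.6],85],[[207,-140,-20],[0,0,-0.72],85],[[207,-140,-20],[0,0,-0.84],85],[[207,-140,-20],[0,0,-0.95],85]]}}

```text
clock: 0.82
tcp_pos: [0.3039, -0.373, 0.2516]
orientation: [0.0, 0.827, 0.562, 0.0]
wrist_force: [-0.0, 0.1, 0.7]
finger_gap: 0.085
grip_force: 0.0
```

>>> {"name": "step_arm", "arguments": {"moves": [[[58,22,0],[0,0,-0.12],85],[[117,43,0],[0,0,-0.24],85],[[175,65,0],[0,0,-0.36],85],[[234,86,0],[0,0,-0.48],85],[[234,86,0],[0,0,-0.6],85],[[234,86,0],[0,0,-0.72],85],[[234,86,0],[0,0,-0.84],85],[[234,86,0],[0,0,-0.95],85]]}}

```text
clock: 1.48
tcp_pos: [0.4714, -0.1884, 0.2508]
orientation: [-0.0, 0.478, 0.878, 0.0]
wrist_force: [0.2, -0.3, -1.1]
finger_gap: 0.0848
grip_force: 0.0
```

>>> {"name": "step_arm", "arguments": {"moves": [[[0,0,0],[0,0,-0.12],85],[[0,0,0],[0,0,-0.24],85],[[0,0,0],[0,0,-0.36],85],[[0,0,0],[0,0,-0.48],85],[[0,0,0],[0,0,-0.6],85],[[0,0,0],[0,0,-0.72],85],[[0,0,0],[0,0,-0.84],85],[[0,0,0],[0,0,-0.9],85]]}}

```text
clock: 2.15
tcp_pos: [0.4699, -0.1909, 0.251]
orientation: [-0.0, 0.051, 0.999, 0.0]
wrist_force: [1.2, -0.2, -0.4]
finger_gap: 0.0855
grip_force: 0.0
```

```bash
cat >> h.py <<'E'
def yaw():
    q=telemetry.get_state()["orientation"]; x=R.from_quat([q[1],q[2],q[3],q[0]]).as_matrix()[:,0]; return np.arctan2(x[1],x[0])
def goal(xyz,psi):  # shift in tool mm and turn about tool z
    d=(yaw()-psi+np.pi/2)%np.pi-np.pi/2
    return totool(xyz).round(1),round(d,3)
E
python3 - <<'E'
from m import *
im,p=cap("wrist"); save("w1",im); s=telemetry.get_state()
print(s["clock"],s["tcp_pos"],yaw(),s["joint_pos"][5])
for b in bars(im,p,.0105,(0,0,640,400),130,60): print(b)
E
```

```text
2.2 [ 0.46991213 -0.19090289  0.25099893] 3.039771080450868 -0.44240363274747846
([263.7, 145.0], [0.44, -0.2646], 1.55, 0.9111, np.int32(129396))
([316.7, 174.3], [0.4756, -0.1976], 0.133, 0.0301, np.int32(181))
([372.7, 212.5], [0.5341, -0.1294], 0.05, 0.0453, np.int32(274))
([567.6, 218.0], [0.57, 0.1373], 3.021, 0.0462, np.int32(316))
([263.5, 227.8], [0.5408, -0.2762], 2.735, 0.0622, np.int32(405))
([614.7, 216.5], [0.5754, 0.2068], 3.041, 0.0307, np.int32(203))
([600.2, 298.4], [0.7076, 0.2078], 0.748, 0.3003, np.int32(6525))
([13.4, 355.1], [0.7196, -0.7206], 2.221, 0.0265, np.int32(107))
([142.1, 382.1], [0.7845, -0.5147], 2.322, 0.1268, np.int32(1620))
([500.0, 381.4], [0.8425, 0.0614], 0.668, 0.1276, np.int32(1553))
```

View pics/w1.png

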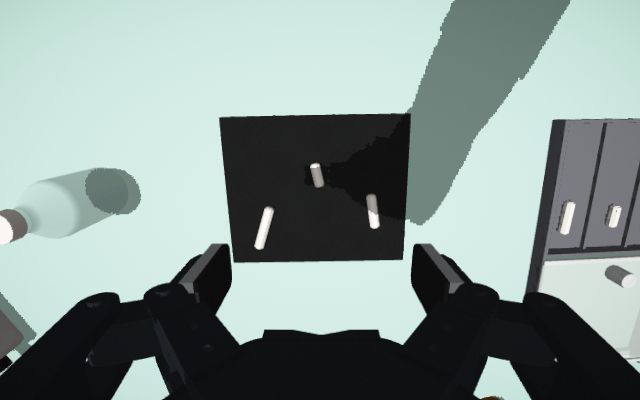

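The wrist view shows the bars clearly and unambiguously: long (264,228), short (317,174) and middle (373,212). Their measured lengths of 62, 30 and 45 mm match. I'll pick the long bar first.

>>> {"name": "step_arm", "arguments": {"moves": [[[-16,-16,30],[0,0,0.1],45],[[-32,-32,60],[0,0,0.2],45],[[-48,-48,90],[0,0,0.305],45],[[-64,-63,120],[0,0,0.305],45],[[-79,-78,150],[0,0,0.305],45],[[-79,-78,180],[0,0,0.305],45],[[-79,-78,200],[0,0,0.305],45],[[-79,-78,200],[0,0,0.305],45]]}}

```text
clock: 2.87
tcp_pos: [0.5369, -0.2751, 0.0456]
orientation: [-0.005, 0.206, 0.979, 0.002]
wrist_force: [-0.8, 0.6, -0.4]
finger_gap: 0.0454
grip_force: 0.0
```

```bash
python3 - <<'E'
from m import *
im,p=cap("wrist"); s=telemetry.get_state(); save("w2",im)
print(s["tcp_pos"],s["finger_gap"],goal([.5408,-.2762,.005],2.735))
for b in bars(im,p,.0105,(150,0,500,300),130,100): print(b)
E
```

```text
[ 0.53803694 -0.27566532  0.04837238] 0.04482912215781619 (array([-3. ,  0.6, 43.4]), np.float64(-0.008))
([184.3, 175.3], [0.4771, -0.3387], 2.757, 0.1707, np.int32(15931))
([405.0, 75.9], [0.4757, -0.1979], 0.147, 0.0305, np.int32(1249))
([323.0, 230.2], [0.5406, -0.2759], 2.732, 0.0617, np.int32(1734))
([493.9, 281.3], [0.6193, -0.1865], 2.865, 0.0197, np.int32(229))
([360.6, 296.3], [0.593, -0.2716], 1.302, 0.0206, np.int32(164))
```

View pics/w2.png

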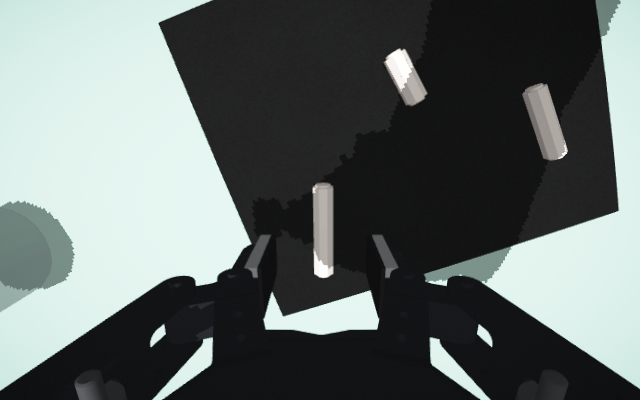

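The second view shows the long bar at (323,230), lined up between the fingers. I'll descend and grip it.

>>> {"name": "step_arm", "arguments": {"moves": [[[0,0,20],[0,0,0],45],[[0,0,36],[0,0,0],45],[[0,0,46],[0,0,0],40],[[0,0,46],[0,0,0],30],[[0,0,46],[0,0,0],20],[[0,0,46],[0,0,0],12],[[0,0,46],[0,0,0],6],[[0,0,46],[0,0,0],6]], "grip_force": 30}}

```text
clock: 3.58
tcp_pos: [0.5412, -0.2776, 0.007]
orientation: [0.001, 0.205, 0.979, -0.0]
wrist_force: [-0.7, 1.3, 5.0]
finger_gap: 0.0103
grip_force: 30.7
```

>>> {"name": "step_arm", "arguments": {"moves": [[[0,0,-10],[0,0,0],6],[[0,0,-30],[0,0,0],6],[[0,0,-60],[0,0,0],6],[[0,0,-90],[0,0,0],6],[[8,14,-115],[0,0,-0.04],6],[[24,42,-130],[0,0,-0.08],6],[[40,71,-140],[0,0,-0.12],6],[[58,102,-145],[0,0,-0.16],6]]}}

```text
clock: 4.25
tcp_pos: [0.529, -0.1605, 0.1533]
orientation: [0.002, 0.126, 0.992, -0.001]
wrist_force: [0.4, 1.4, -0.1]
finger_gap: 0.0105
grip_force: 30.2
```

>>> {"name": "step_arm", "arguments": {"moves": [[[12,34,0],[0,0,-0.03],6],[[25,68,0],[0,0,-0.06],6],[[37,102,0],[0,0,-0.09],6],[[49,137,0],[0,0,-0.12],6],[[62,172,0],[0,0,-0.15],6],[[74,206,0],[0,0,-0.15],6],[[87,240,0],[0,0,-0.15],6],[[99,275,0],[0,0,-0.15],6]]}}

```text
clock: 4.92
tcp_pos: [0.5004, 0.1322, 0.1514]
orientation: [0.001, 0.052, 0.999, -0.0]
wrist_force: [0.8, 0.5, -1.0]
finger_gap: 0.0107
grip_force: 30.2
```

>>> {"name": "step_arm", "arguments": {"moves": [[[1,30,0],[0,0,0],6],[[3,60,0],[0,0,0],6],[[4,80,0],[0,0,0],6],[[4,88,0],[0,0,0],6],[[4,88,0],[0,0,0],6],[[4,88,0],[0,0,0],6]]}}

```text
clock: 5.42
tcp_pos: [0.5059, 0.2183, 0.1506]
orientation: [0.0, 0.051, 0.999, -0.0]
wrist_force: [-0.2, -0.4, 0.3]
finger_gap: 0.0107
grip_force: 30.1
```

```bash
python3 - <<'E'
from m import *
im,p=cap("wrist"); s=telemetry.get_state(); save("w3",im)
print(s["clock"],s["tcp_pos"],s["finger_gap"],s["grip_force"],yaw(),s["joint_pos"][5])
for b in bars(im,p,.0115,(0,0,640,300),150,60): print(b)
E
```

```text
5.4667 [0.50591894 0.2177625  0.15049466] 0.010669932986757181 30.14885116077494 3.038328849808548 0.3643033140816078
([141.9, 123.6], [0.434, 0.0568], 2.294, 0.386, np.int32(67458))
([537.1, 157.9], [0.5048, 0.4266], 0.255, 0.3582, np.int32(49671))
([632.4, 94.9], [0.4478, 0.5129], 0.155, 0.0627, np.int32(242))
([577.3, 90.9], [0.4402, 0.4578], 0.012, 0.0494, np.int32(2295))
([316.5, 199.3], [0.5173, 0.2121], 2.014, 0.0261, np.int32(229))
([246.6, 255.5], [0.5689, 0.1354], 3.032, 0.0466, np.int32(494))
([3.5, 254.3], [0.5438, -0.1271], 2.943, 0.0305, np.int32(160))
([373.5, 261.0], [0.5879, 0.2628], 0.147, 0.029, np.int32(230))
```

View pics/w3.png

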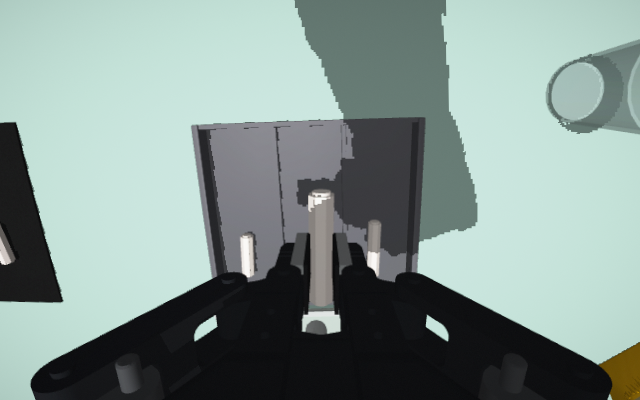

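The third wrist view shows the long bar firmly held along the tool x axis. The tray's near corners are at (194,126) and (424,118), with ribs near x=277 and x=341. I'll get the tray pose from the walls.

```bash
python3 - <<'E'
from h import *
p=imaging.camera_params("wrist")
L=ray(p,[[194,126],[213,255]],.024);Rr=ray(p,[[424.5,118],[416,240]],.024);E=ray(p,[[194,126],[424.5,118]],.022)
r1=ray(p,[[278,140],[284,235]],.010); r2=ray(p,[[341,135],[345,185]],.010)
for n,a in zip(("L","R","E","r1","r2"),(L,Rr,E,r1,r2)):
    d=a[1]-a[0]; print(n,a[:,:2].round(4).tolist(),round(float(np.arctan2(d[1],d[0])),3))
th=np.mean([np.arctan2(*(x[1]-x[0])[[1,0]]) for x in(L,Rr)]+[np.arctan2(*(E[1]-E[0])[[1,0]])-np.pi/2])
ux=np.array([np.cos(th),np.sin(th)]);uy=np.array([-ux[1],ux[0]])
c=E[:,:2].mean(0)+ux*.0915
print("yaw",th,"centre",c)
for n,y in zip("abc",(.064,0,-.064)): print(n,(c+uy*y-ux*.045).round(4))
for b in ([.5689,.1354],[.5758,.2068],[.575,.2651]): d=np.array(b)-c; print(d@ux,d@uy)
print(goal([*(c+uy*.064-ux*.045),.05],th))
E
```

```text
L [[0.4373, 0.1133], [0.5592, 0.1061]] -0.058
R [[0.4513, 0.3122], [0.5636, 0.3022]] -0.089
E [[0.4372, 0.1124], [0.4514, 0.3128]] 1.5
r1 [[0.4579, 0.1823], [0.5509, 0.1753]] -0.075
r2 [[0.4594, 0.2402], [0.5064, 0.2399]] -0.006
yaw -0.07250909606110308 centre [0.53556003 0.20600462]
a [0.4953 0.2731]
b [0.4907 0.2093]
c [0.486  0.1454]
0.03836735840063321 -0.06800376631234734
0.040076613618824 0.00370849516781441
0.03505513865417854 0.061797347705796576
(array([ 16.2,  54. , 100.5]), np.float64(-0.031))
```

>>> {"name": "step_arm", "arguments": {"moves": [[[6,20,10],[0,0,-0.03],6],[[13,42,35],[0,0,-0.03],6],[[16,54,65],[0,0,-0.03],6],[[16,54,95],[0,0,-0.03],6],[[16,54,115],[0,0,-0.03],6],[[16,54,128],[0,0,-0.03],6],[[16,54,132],[0,0,-0.03],6],[[16,54,132],[0,0,-0.03],6]]}}

```text
clock: 6.13
tcp_pos: [0.495, 0.2723, 0.0172]
orientation: [-0.001, 0.037, 0.999, -0.001]
wrist_force: [1.2, 1.5, -0.6]
finger_gap: 0.0104
grip_force: 30.1
```

```bash
python3 - <<'E'
from h import *
s=telemetry.get_state(); print(s["tcp_pos"],goal([.4953,.2731,.008],-.0725))
E
```

```text
[0.49495271 0.27226426 0.017241  ] (array([-0.3,  0.9,  9.2]), np.float64(-0.002))
```

>>> {"name": "step_arm", "arguments": {"moves": [[[0,0,3],[0,0,0],6],[[0,0,6],[0,0,0],6],[[0,0,8],[0,0,0],6],[[0,0,9],[0,0,0],6],[[0,0,9.5],[0,0,0],6],[[0,0,9.5],[0,0,0],6]]}}

```text
clock: 6.63
tcp_pos: [0.4957, 0.274, 0.009]
orientation: [0.0, 0.036, 0.999, 0.0]
wrist_force: [-0.5, -1.0, 0.6]
finger_gap: 0.0104
grip_force: 30.1
```

>>> {"name": "step_arm", "arguments": {"moves": [[[0,0,0.7],[0,0,0],6],[[0,0,1.4],[0,0,0],6],[[0,0,1.4],[0,0,0],6]]}}

```text
clock: 6.88
tcp_pos: [0.4959, 0.2741, 0.008]
orientation: [0.0, 0.036, 0.999, 0.0]
wrist_force: [-1.3, -0.4, 4.0]
finger_gap: 0.0107
grip_force: 30.6
```

Contact is light at 4 N, so I'll release and lift.

>>> {"name": "step_arm", "arguments": {"moves": [[[0,0,1],[0,0,0],12],[[0,0,0.5],[0,0,0],18],[[0,0,0],[0,0,0],25],[[0,0,0],[0,0,0],25],[[0,0,-15],[0,0,0],25],[[0,0,-45],[0,0,0],25],[[0,0,-85],[0,0,0],25],[[0,0,-110],[0,0,0],25]]}}

```text
clock: 7.55
tcp_pos: [0.4962, 0.2742, 0.1201]
orientation: [0.001, 0.036, 0.999, 0.0]
wrist_force: [0.9, 1.0, -0.2]
finger_gap: 0.0254
grip_force: 0.0
```

```bash
python3 - <<'E'
from m import *
im,p=cap("wrist"); s=telemetry.get_state()
print(s["clock"],s["tcp_pos"],s["finger_gap"],yaw())
for b in bars(im,p,.0115,(180,130,460,310),110,150): print(b)
print("mid hover",goal([.5341,-.1294,.10],.05),"short",goal([.4756,-.1977,.1],.14))
E
```

```text
7.6 [0.49900437 0.275294   0.12489759] 0.024647304964160833 3.068903871500244
([402.1, 194.8], [0.5026, 0.3435], 0.823, 0.2786, np.int32(14268))
([262.9, 211.3], [0.5087, 0.2223], 0.717, 0.2137, np.int32(20259))
([182.2, 270.9], [0.559, 0.1404], 2.941, 0.0296, np.int32(152))
mid hover (array([ -64.2, -401.2,   23.9]), np.float64(-0.123)) short (array([ -10.8, -473.5,   23.1]), np.float64(-0.213))
```

>>> {"name": "step_arm", "arguments": {"moves": [[[-4,-25,0],[0,0,-0.03],35],[[-10,-62,0],[0,0,-0.06],45],[[-16,-101,0],[0,0,-0.09],45],[[-22,-141,0],[0,0,-0.123],45],[[-29,-181,0],[0,0,-0.123],45],[[-35,-221,0],[0,0,-0.123],45],[[-42,-261,0],[0,0,-0.123],45],[[-48,-301,0],[0,0,-0.123],45]]}}

```text
clock: 8.27
tcp_pos: [0.5215, -0.0317, 0.1172]
orientation: [0.0, -0.025, 1.0, -0.0]
wrist_force: [0.5, -0.4, 0.0]
finger_gap: 0.045
grip_force: 0.0
```

>>> {"name": "step_arm", "arguments": {"moves": [[[-11,-40,5],[0,0,0],45],[[-25,-75,20],[0,0,0],45],[[-28,-94,45],[0,0,0],45],[[-28,-98,60],[0,0,0],45],[[-28,-98,60],[0,0,0],45],[[-28,-98,60],[0,0,0],45]]}}

```text
clock: 8.77
tcp_pos: [0.5532, -0.126, 0.0562]
orientation: [-0.002, -0.025, 1.0, 0.001]
wrist_force: [0.7, 0.7, 0.6]
finger_gap: 0.0451
grip_force: 0.0
```

```bash
python3 - <<'E'
from m import *
im,p=cap("wrist"); s=telemetry.get_state()
print(s["clock"],s["tcp_pos"],s["finger_gap"],yaw(),s["joint_pos"][5])
for b in bars(im,p,.0105,(200,0,440,300),110,100): print(b)
print("mid",goal([.5341,-.1294,.007],.05))
E
```

```text
8.8167 [ 0.55409173 -0.12576687  0.05738311] 0.045008419807347474 -3.09132667579272 -0.4148116085282953
([418.5, 156.5], [0.5114, -0.068], 0.078, 0.1763, np.int32(10611))
([209.2, 92.0], [0.477, -0.1968], 0.067, 0.0312, np.int32(1016))
([318.3, 186.6], [0.5313, -0.1296], 0.054, 0.0462, np.int32(1357))
([207.3, 278.6], [0.6002, -0.2035], 1.777, 0.0135, np.int32(166))
([313.8, 293.1], [0.6076, -0.1291], 1.561, 0.0726, np.int32(1223))
mid (array([20.1, -2.7, 50.4]), np.float64(0.0))
```

>>> {"name": "step_arm", "arguments": {"moves": [[[12,-2,0],[0,0,0],45],[[20,-3,10],[0,0,0],45],[[20,-3,32],[0,0,0],45],[[20,-3,46],[0,0,0],45],[[20,-3,50.5],[0,0,0],45],[[20,-3,50.5],[0,0,0],30],[[20,-3,50.5],[0,0,0],18],[[20,-3,50.5],[0,0,0],6]]}}

```text
clock: 9.48
tcp_pos: [0.5359, -0.1302, 0.0084]
orientation: [0.001, -0.026, 1.0, -0.0]
wrist_force: [-1.0, 1.3, 2.9]
finger_gap: 0.0108
grip_force: 30.6
```

>>> {"name": "step_arm", "arguments": {"moves": [[[0,0,0],[0,0,0],6],[[0,0,0],[0,0,0],6],[[0,0,0],[0,0,0],6]]}}

```text
clock: 9.73
tcp_pos: [0.5359, -0.1302, 0.0084]
orientation: [0.001, -0.025, 1.0, -0.0]
wrist_force: [-0.6, 2.7, 7.1]
finger_gap: 0.0106
grip_force: 29.7
```

```bash
python3 - <<'E'
from h import *
print(goal([.5325,-.1295,.09],.05),goal([.486,.1454,.09],-.0725))
E
```

```text
(array([  3.1,   0.8, -81.6]), np.float64(0.001)) (array([ 35.7, 277.8, -81.8]), np.float64(0.123))
```

>>> {"name": "step_arm", "arguments": {"moves": [[[0,0,-10],[0,0,0],6],[[0,0,-32],[0,0,0],6],[[1,10,-60],[0,0,0.03],6],[[4,35,-80],[0,0,0.06],6],[[9,70,-90],[0,0,0.09],6],[[14,108,-90],[0,0,0.123],6],[[19,147,-90],[0,0,0.123],6],[[24,186,-90],[0,0,0.123],6]]}}

```text
clock: 10.4
tcp_pos: [0.5014, 0.0554, 0.0982]
orientation: [0.001, 0.037, 0.999, -0.0]
wrist_force: [0.0, 0.5, -0.2]
finger_gap: 0.0103
grip_force: 29.3
```

>>> {"name": "step_arm", "arguments": {"moves": [[[-4,35,0],[0,0,0],6],[[-2,66,0],[0,0,0],6],[[-1,85,10],[0,0,0],6],[[0,92,30],[0,0,0],6],[[0,92,55],[0,0,0],6],[[0,92,72],[0,0,0],6],[[0,92,79],[0,0,0],6],[[0,92,79],[0,0,0],6]]}}

```text
clock: 11.07
tcp_pos: [0.5067, 0.1458, 0.0167]
orientation: [-0.002, 0.036, 0.999, -0.0]
wrist_force: [-0.7, 0.0, 0.6]
finger_gap: 0.0108
grip_force: 29.3
```

```bash
python3 - <<'E'
from h import *
s=telemetry.get_state(); print(s["tcp_pos"],s["finger_gap"],goal([.486,.1454,.009],-.0725))
E
```

```text
[0.5067194  0.14584326 0.01670368] 0.01076964427630856 (array([20.6, -1.9,  7.8]), np.float64(-0.0))
```

>>> {"name": "step_arm", "arguments": {"moves": [[[10,-1,0],[0,0,0],6],[[20,-1,1],[0,0,0],6],[[20,-1,4],[0,0,0],6],[[20,-1,6],[0,0,0],6],[[20,-1,7.5],[0,0,0],6],[[20,-1,8.5],[0,0,0],6],[[20,-1,8.5],[0,0,0],6]]}}

```text
clock: 11.65
tcp_pos: [0.4886, 0.1465, 0.0095]
orientation: [0.0, 0.037, 0.999, 0.0]
wrist_force: [0.4, -0.3, 0.8]
finger_gap: 0.0104
grip_force: 29.3
```

>>> {"name": "step_arm", "arguments": {"moves": [[[0,0,0.7],[0,0,0],6],[[0,0,1.2],[0,0,0],6],[[0,0,1.2],[0,0,0],6]]}}

```text
clock: 11.9
tcp_pos: [0.4886, 0.1466, 0.0093]
orientation: [0.001, 0.036, 0.999, -0.0]
wrist_force: [-3.2, -0.5, 10.1]
finger_gap: 0.0101
grip_force: 30.5
```

Contact confirmed, so I'll release, lift and go over to the short bar.

>>> {"name": "step_arm", "arguments": {"moves": [[[0,0,-0.6],[0,0,0],12],[[0,0,-0.6],[0,0,0],18],[[0,0,-1],[0,0,0],25],[[0,0,-1],[0,0,0],25],[[0,0,-15],[0,0,0],25],[[0,0,-45],[0,0,0],25],[[0,0,-85],[0,0,0],25],[[0,0,-105],[0,0,0],25]]}}

```text
clock: 12.57
tcp_pos: [0.4893, 0.1468, 0.1164]
orientation: [0.001, 0.036, 0.999, 0.0]
wrist_force: [0.8, -0.1, 1.0]
finger_gap: 0.0251
grip_force: 0.0
```

```bash
python3 - <<'E'
from m import *
im,p=cap("wrist"); s=telemetry.get_state(); save("w4",im)
print(s["clock"],s["tcp_pos"],yaw())
print(goal([.476,-.1975,.055],.135))
E
```

```text
12.6167 [0.49155932 0.14707429 0.11949679] 3.068898710551348
(array([  -9. , -344.9,   64. ]), np.float64(-0.208))
```

View pics/w4.png

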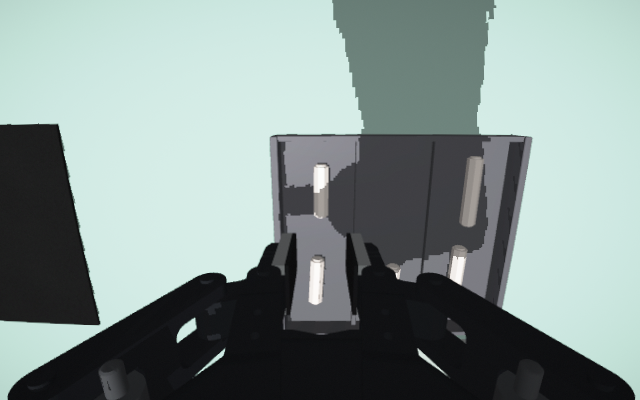

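The fourth view shows both placed bars flat in their rows: the middle one at (321,190) in row c and the long one at (471,190) in row a. The stored bars haven't moved. I'll go for the short bar.

>>> {"name": "step_arm", "arguments": {"moves": [[[0,-25,0],[0,0,-0.03],35],[[-2,-62,0],[0,0,-0.07],45],[[-4,-101,0],[0,0,-0.11],45],[[-5,-141,0],[0,0,-0.15],45],[[-6,-181,0],[0,0,-0.19],45],[[-7,-221,0],[0,0,-0.208],45],[[-8,-261,0],[0,0,-0.208],45],[[-10,-301,5],[0,0,-0.208],45]]}}

```text
clock: 13.28
tcp_pos: [0.476, -0.1564, 0.1086]
orientation: [0.001, -0.068, 0.998, -0.0]
wrist_force: [0.8, 0.4, 0.8]
finger_gap: 0.0449
grip_force: 0.0
```

>>> {"name": "step_arm", "arguments": {"moves": [[[8,-30,15],[0,0,0],45],[[9,-42,35],[0,0,0],45],[[9,-42,55],[0,0,0],45],[[9,-42,55],[0,0,0],45],[[9,-42,55],[0,0,0],45]]}}

```text
clock: 13.7
tcp_pos: [0.4714, -0.1966, 0.0519]
orientation: [-0.002, -0.067, 0.998, 0.001]
wrist_force: [-0.3, 0.2, 0.4]
finger_gap: 0.0449
grip_force: 0.0
```

```bash
python3 - <<'E'
from m import *
im,p=cap("wrist"); s=telemetry.get_state()
print(s["clock"],s["tcp_pos"],s["finger_gap"],yaw(),s["joint_pos"][5])
for b in bars(im,p,.0105,(200,0,440,300),110,100): print(b)
print("short",goal([.476,-.1975,.0075],.135))
E
```

```text
13.75 [ 0.47244612 -0.19674591  0.05310019] 0.04490146502559058 -3.006202230914383 -0.6869390575384767
([329.8, 53.9], [0.3724, -0.2055], 1.567, 0.1451, np.int32(25554))
([319.2, 228.1], [0.4758, -0.1979], 0.148, 0.0322, np.int32(841))
short (array([-3.5, -1.3, 45.6]), np.float64(0.0))
```

>>> {"name": "step_arm", "arguments": {"moves": [[[-3,-1,10],[0,0,0],45],[[-3,-1,28],[0,0,0],45],[[-3,-1,41],[0,0,0],45],[[-3,-1,46],[0,0,0],45],[[-3,-1,46],[0,0,0],36],[[-3,-1,46],[0,0,0],24],[[-3,-1,46],[0,0,0],12],[[-3,-1,46],[0,0,0],6]]}}

```text
clock: 14.42
tcp_pos: [0.4769, -0.1981, 0.0083]
orientation: [0.001, -0.068, 0.998, -0.001]
wrist_force: [0.4, 0.7, 1.4]
finger_gap: 0.0104
grip_force: 30.5
```

>>> {"name": "step_arm", "arguments": {"moves": [[[0,0,0],[0,0,0],6],[[0,0,0],[0,0,0],6],[[0,0,0],[0,0,0],6]]}}

```text
clock: 14.67
tcp_pos: [0.4769, -0.1981, 0.0081]
orientation: [0.001, -0.068, 0.998, -0.0]
wrist_force: [0.2, 2.4, 7.0]
finger_gap: 0.0099
grip_force: 31.2
```

```bash
python3 - <<'E'
from h import *
print(goal([.4907,.2093,.09],-.0725))
E
```

```text
(array([-68.8, 401.7, -82.1]), np.float64(0.208))
```

>>> {"name": "step_arm", "arguments": {"moves": [[[0,0,-10],[0,0,0],6],[[0,0,-32],[0,0,0],6],[[-2,12,-60],[0,0,0.04],6],[[-7,43,-80],[0,0,0.08],6],[[-14,82,-90],[0,0,0.12],6],[[-21,122,-90],[0,0,0.16],6],[[-28,162,-90],[0,0,0.208],6],[[-34,201,-90],[0,0,0.208],6]]}}

```text
clock: 15.33
tcp_pos: [0.4825, 0.0074, 0.0982]
orientation: [0.001, 0.038, 0.999, -0.0]
wrist_force: [0.6, 0.9, -0.1]
finger_gap: 0.0106
grip_force: 30.4
```

>>> {"name": "step_arm", "arguments": {"moves": [[[1,40,0],[0,0,0],6],[[3,80,0],[0,0,0],6],[[4,120,0],[0,0,0],6],[[6,155,0],[0,0,0],6],[[7,185,0],[0,0,0],6],[[7,203,0],[0,0,0],6],[[7,203,10],[0,0,0],6],[[7,203,20],[0,0,0],6]]}}

```text
clock: 16.0
tcp_pos: [0.4907, 0.2097, 0.0773]
orientation: [0.001, 0.035, 0.999, -0.0]
wrist_force: [-0.9, 0.3, -0.5]
finger_gap: 0.0102
grip_force: 30.4
```

```bash
python3 - <<'E'
from h import *
s=telemetry.get_state(); print(s["tcp_pos"],s["finger_gap"],goal([.4907,.2093,.0095],-.0725))
E
```

```text
[0.49067347 0.20968204 0.07727309] 0.010244419765895615 (array([ 0. , -0.4, 67.8]), np.float64(0.002))
```

>>> {"name": "step_arm", "arguments": {"moves": [[[0,0,25],[0,0,0],6],[[0,0,45],[0,0,0],6],[[0,0,56],[0,0,0],6],[[0,0,62],[0,0,0],6],[[0,0,65],[0,0,0],6],[[0,0,66],[0,0,0],6],[[0,0,66],[0,0,0],6]]}}

```text
clock: 16.58
tcp_pos: [0.4907, 0.2084, 0.0114]
orientation: [0.0, 0.037, 0.999, -0.0]
wrist_force: [0.6, -0.7, -0.0]
finger_gap: 0.0103
grip_force: 30.4
```

>>> {"name": "step_arm", "arguments": {"moves": [[[0,0,0.7],[0,0,0],6],[[0,0,1.2],[0,0,0],6],[[0,0,1.2],[0,0,0],6]]}}

```text
clock: 16.83
tcp_pos: [0.4908, 0.209, 0.0105]
orientation: [0.001, 0.036, 0.999, 0.0]
wrist_force: [-0.5, 0.5, -0.3]
finger_gap: 0.0106
grip_force: 30.4
```

>>> {"name": "step_arm", "arguments": {"moves": [[[0,0,0.7],[0,0,0],6],[[0,0,1.4],[0,0,0],6],[[0,0,1.4],[0,0,0],6]]}}

```text
clock: 17.08
tcp_pos: [0.4907, 0.2091, 0.0092]
orientation: [0.0, 0.036, 0.999, 0.0]
wrist_force: [-0.6, -0.4, 3.7]
finger_gap: 0.0106
grip_force: 30.8
```

>>> {"name": "step_arm", "arguments": {"moves": [[[0,0,0],[0,0,0],12],[[0,0,0],[0,0,0],18],[[0,0,0],[0,0,0],25],[[0,0,-1],[0,0,0],25],[[0,0,-15],[0,0,0],25],[[0,0,-45],[0,0,0],25],[[0,0,-85],[0,0,0],25],[[0,0,-115],[0,0,0],25]]}}

```text
clock: 17.75
tcp_pos: [0.4902, 0.2089, 0.1254]
orientation: [-0.0, 0.036, 0.999, -0.0]
wrist_force: [0.4, 0.1, -0.1]
finger_gap: 0.0247
grip_force: 0.0
```

>>> {"name": "step_arm", "arguments": {"moves": [[[-10,0,-12],[0,0,0],40],[[-30,0,-30],[0,0,0],50],[[-42,0,-40],[0,0,0],50],[[-42,0,-40],[0,0,0],50],[[-42,0,-40],[0,0,0],50]]}}

```text
clock: 18.17
tcp_pos: [0.5326, 0.2058, 0.1636]
orientation: [0.0, 0.037, 0.999, 0.0]
wrist_force: [0.4, -0.1, -0.6]
finger_gap: 0.0499
grip_force: 0.0
```

```bash
python3 - <<'E'
from h import *
im,p=cap("wrist"); s=telemetry.get_state(); save("w5",im)
print(s["clock"],s["tcp_pos"],yaw(),s["finger_gap"])
E
```

```text
18.2167 [0.53137942 0.20572942 0.16267489] 3.068584659787676 0.04931531823864034
```

View pics/w5.png

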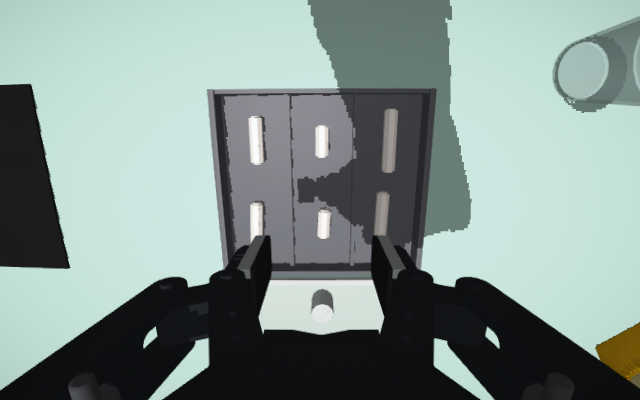

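The fifth view shows all six bars flat in the right rows, each near one the same length as its stored neighbour. The knob top is at (321,313).

```bash
python3 - <<'E'
from h import *
p=imaging.camera_params("wrist"); k=ray(p,[[321,313]],.0555)[0]
th=-.0725; ux=np.array([np.cos(th),np.sin(th)]); c=np.array([.5356,.206])
print(k, (k[:2]-c)@ux,(k[:2]-c)@[-ux[1],ux[0]])
print(goal([k[0],k[1],.034],th))
E
```

```text
[0.64589585 0.19657611 0.0555    ] 0.11068873736088922 -0.0014096891459691979
(array([-115.1,   -0.7,  128.5]), np.float64(-0.001))
```

>>> {"name": "step_arm", "arguments": {"moves": [[[-35,0,10],[0,0,0],50],[[-72,0,20],[0,0,0],50],[[-102,0,30],[0,0,0],50],[[-115,-1,50],[0,0,0],50],[[-115,-1,82],[0,0,0],50],[[-115,-1,108],[0,0,0],50],[[-115,-1,124],[0,0,0],50],[[-115,-1,128],[0,0,0],50]]}}

```text
clock: 18.88
tcp_pos: [0.6419, 0.1959, 0.0297]
orientation: [-0.005, 0.036, 0.999, -0.001]
wrist_force: [0.1, 0.3, -1.1]
finger_gap: 0.0498
grip_force: 0.0
```

>>> {"name": "step_arm", "arguments": {"moves": [[[0,0,0],[0,0,0],40],[[0,0,0],[0,0,0],30],[[0,0,0],[0,0,0],22],[[0,0,0],[0,0,0],16],[[0,0,0],[0,0,0],16],[[0,0,0],[0,0,0],16]], "grip_force": 25}}

```text
clock: 19.38
tcp_pos: [0.6474, 0.1983, 0.0371]
orientation: [0.001, 0.036, 0.999, 0.002]
wrist_force: [-0.4, 4.9, -2.2]
finger_gap: 0.0209
grip_force: 24.7
```

>>> {"name": "step_arm", "arguments": {"moves": [[[6,0,0],[0,0,0],16],[[18,0,0],[0,0,0],16],[[33,0,0],[0,0,0],16],[[48,0,0],[0,0,0],16],[[63,0,0],[0,0,0],16],[[78,0,0],[0,0,0],16],[[93,0,0],[0,0,0],16],[[108,0,0],[0,0,0],16]]}}

```text
clock: 20.05
tcp_pos: [0.5402, 0.2059, 0.0371]
orientation: [0.002, 0.036, 0.999, 0.001]
wrist_force: [2.2, 4.5, -4.6]
finger_gap: 0.0209
grip_force: 25.0
```

>>> {"name": "step_arm", "arguments": {"moves": [[[15,0,0],[0,0,0],16],[[30,0,0],[0,0,0],16],[[45,0,0],[0,0,0],16],[[55,0,0],[0,0,0],16],[[63,0,0],[0,0,0],16],[[68,0,0],[0,0,0],16],[[71,0,0],[0,0,0],16],[[71,0,0],[0,0,0],16]]}}

```text
clock: 20.72
tcp_pos: [0.4688, 0.2109, 0.037]
orientation: [0.001, 0.036, 0.999, 0.001]
wrist_force: [-1.1, 5.5, -0.8]
finger_gap: 0.0208
grip_force: 25.4
```

>>> {"name": "step_arm", "arguments": {"moves": [[[2,0,0],[0,0,0],16],[[3,0,0],[0,0,0],16],[[4,0,0],[0,0,0],16],[[5,0,0],[0,0,0],16],[[6,0,0],[0,0,0],16],[[6,0,0],[0,0,0],16]]}}

```text
clock: 21.22
tcp_pos: [0.4639, 0.2112, 0.0371]
orientation: [0.002, 0.036, 0.999, 0.001]
wrist_force: [0.4, 4.8, -2.6]
finger_gap: 0.0206
grip_force: 25.2
```

Not at the stop yet (no force in x), so I'll go on.

>>> {"name": "step_arm", "arguments": {"moves": [[[1,0,0],[0,0,0],16],[[2,0,0],[0,0,0],16],[[3,0,0],[0,0,0],16],[[4,0,0],[0,0,0],16],[[4,0,0],[0,0,0],16]]}}

```text
clock: 21.63
tcp_pos: [0.4625, 0.2114, 0.0371]
orientation: [0.004, 0.036, 0.999, 0.001]
wrist_force: [7.9, 4.1, -9.7]
finger_gap: 0.0209
grip_force: 25.0
```

The arm met the stop at about 8 N. I'll release and retreat straight up.

>>> {"name": "step_arm", "arguments": {"moves": [[[0.5,0,0],[0,0,0],16],[[0.5,0,0],[0,0,0],30],[[0,0,0],[0,0,0],50],[[0,0,0],[0,0,0],50],[[0,0,0],[0,0,0],50],[[0,0,-30],[0,0,0],50],[[0,0,-70],[0,0,0],50],[[0,0,-110],[0,0,0],50]]}}

```text
clock: 22.3
tcp_pos: [0.4568, 0.2097, 0.146]
orientation: [-0.002, 0.036, 0.999, -0.001]
wrist_force: [2.1, 0.5, 0.5]
finger_gap: 0.0498
grip_force: 0.0
```

>>> {"name": "step_arm", "arguments": {"moves": [[[-10,0,-30],[0,0,0],50],[[-20,0,-50],[0,0,0],50],[[-20,0,-50],[0,0,0],50],[[-20,0,-50],[0,0,0],50]]}}

```text
clock: 22.63
tcp_pos: [0.4794, 0.2089, 0.197]
orientation: [0.002, 0.037, 0.999, 0.0]
wrist_force: [-0.7, -0.1, -1.3]
finger_gap: 0.0501
grip_force: 0.0
```

```bash
python3 - <<'E'
from h import *
im,p=cap("wrist"); s=telemetry.get_state(); save("w6",im)
print(s["clock"],s["tcp_pos"],s["wrist_force"],s["finger_gap"])
E
```

```text
22.6833 [0.47802456 0.2086601  0.19542682] [-0.86005977 -0.30940972 -0.82477516] 0.05016514458028171
```

View pics/w6.png

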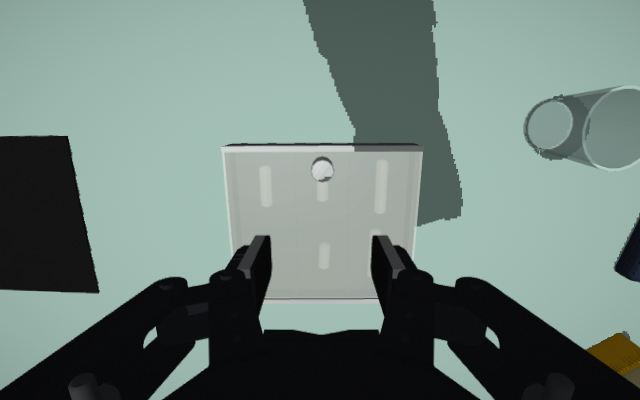

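The sixth view shows the cover over the tray with the knob at (321,168). All the bars are visible under it. I'll check the opening numerically.

```bash
python3 - <<'E'
from h import *
p=imaging.camera_params("wrist"); th=-.0725; ux=np.array([np.cos(th),np.sin(th)]); c=np.array([.5356,.206])
for n,uv,z in(("knob",[321.5,170],.0555),("cover near edge",[322,151],.0295),("far",[322,299],.0295),("wall bottom",[322,143.5],0.)):
    k=ray(p,[uv],z)[0]; print(n,((k[:2]-c)@ux).round(4))
E
```

```text
knob -0.0741
cover near edge -0.089
far 0.0811
wall bottom -0.0939
```

```bash
python3 -c "
from workcell import env; print(env.hand_in())"
```

```text
the job is handed in; nothing more can be done
None
```

The three loose bars are in their matching rows (long in a, short in b, middle in c), the cover is slid shut against its stop and released, and the job was handed in after about 23 s on the robot's clock; no result was reported back.

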